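# Move the ticket holder to the newly filled crate and raise its ticket

### The arm

A 6-joint arm with a two-finger parallel gripper is mounted at the origin on a cart in front of the work surface, level with it; the furniture and walls round the work are solid. World frame = base frame: x ahead of the robot, y to its left, z up, the work surface at z = 0. Lengths are in m, angles in rad, forces in N, time in s.
With the tool pointing down it reaches from about 0.425 to 0.95 m from the base axis. Payload 3.5 kg.
Tool frame: the origin (TCP) lies at the very end of the fingers, on their centre line; the grasp point (between the pads) lies 19 mm behind it; z points along the fingers, y is the direction in which the jaws open and shut (so a half turn about z gives the same grasp; the last joint's range is limited). The gripper opens to 85 mm and grips with 20 to 120 N. Pads are 22 mm wide; open, the fingers measure 114 mm over their backs; the gripper's body (76 mm by 85 mm) begins 54 mm behind the grasp point. The pads swing forward as they close: fully open they stand 13 mm farther back than shut.
Start: joints at [1.195, 0.286, 1.577, -0, 1.279, -0.15], TCP at [0.151, 0.658, 0.231] pointing down, gripper open.
Joint ranges: [-2.77, 2.77], [-0.9, 2.22], [0.21, 2.48], [-1.53, 4.67], [0.24, 2.81], [-2.84, 2.84]. Speed limits (rad/s): [2.79, 2.79, 3.14, 3.14, 3.14, 3.14].

### API

Orientations are given as a unit quaternion [x, y, z, w].
In Python, from plant import ctrl, imaging gives the robot as it stands.
- The arm moves only by the shell command python3 -m creep 'ROWS' [OPENING] [FORCE]. ROWS is JSON, one flat list of numbers, 4 for each row, row after row: the shift along the tool's x, y, z in units of 25 mm (1.0 is 25 mm), then the turn about the tool's z in units of 5 degrees (1.0 is 5 degrees). A call has 1 to 20 rows; each row is the pose to reach, as a shift and turn from the pose commanded when the call began, along the tool's axes at that moment; what a row does not reach only later rows make up. A row lasts 1/12 s, in which the tool goes at most 41.7 mm and 7.16 degrees, less where a joint would pass 70% of its speed; a pose out of reach is approached as far as the arm can. A call with a gripper value outside its range is refused whole. OPENING is the closure in counts, from 0 (fully open) to 255 (shut), set as the call begins (- or left out, the last holds). The fingers move at their own pace and stop on an object; FORCE is the grip in N (left out, the last holds). Time passes only in rows, so rows that repeat a pose let the fingers close. It gives the time, the measured TCP pose, the force and the opening at its end, in the units of the state.
- ctrl.get_state(): the state, without advancing time (a new reading comes with each control period).
- imaging.read_camera(name): name is "scene" or "top" or "wrist"; returns the picture (420x560x3 uint8, red, green, blue); there is no depth.
- imaging.camera_info(name): a dict with "intrinsics" (3x3 intrinsics, pixels), "origin" and "attitude" of the camera in the world. Camera axes: x right, y down, z forward; pixel columns grow to the right and rows downward; lengths in m; the calibration is good to about 2 mm. A picture is of the moment at which its call begins: read the wrist's pose just before it. camera_info takes no time and is no camera call; for the wrist camera it gives the pose at the moment of the call.
- ctrl.sign_off(): hands the job in, once; it reports no verdict.
Trained networks look in the newest picture that a camera, given by its name, has taken for a name from the list of things; names that differ only in an ending like _2 or _b are one class to them, and where a whole thing is asked for, a point or a joint stands for the part that bears it (a point fixed in the world has none). Each returns a list of dicts, best first, with "p" (0 to 1); they miss things now and then, are a little off and sometimes report something else, mostly with a low value. They report only what shows in the picture. A call takes as long as a camera call.
- imaging.silhouettes(camera, name): "mask" (420x560 bool, what is visible of it) and "uv" ([column, row] in pixels, amid what is visible of it).
The state is a dict: "time": time; "qpos": joint angles; "dq": joint speeds; "joint_efforts": joint torques, N m; "eef_pos": TCP position; "tcp_rot": TCP orientation; "contact_force": force on the tool from outside, world axes, zero at the start; "wrist_torque": the same for the moment, N m; "opening": opening from 0.0 (shut) to 1.0 (fully open).
Only numpy, scipy, OpenCV 4.12 (cv2) and the standard library are available. Lean on these libraries where they do the work, as an engineer would, in place of code of your own. Each camera call takes 0.05 s, during which the arm holds its last target.

### The job

One of the two wooden crates has sold out and stands empty: lift the ticket holder off it, its stem still pushed down, and hook it over the middle of the front board (the one facing the robot) of the crate filled with gift boxes, ticket facing out towards the robot. Then draw the ticket up until the lock button snaps out, and let go. Leave the gift boxes and everything else on the table where they are.

Things in the scene. Friction and masses are not known exactly. Their poses are not given: they have to be found in the camera images.
- ticket_holder: Steel crate-rim ticket holder, upright, 0.37 kg. Origin: underside of its saddle, mid-gap; x from ticket to crate, z up. Hook gap 14 along x: inner leg (+x side) to z -38, outer leg (-x) to z -79, both 50 wide (y), bottom ends flared 4 outward. Stem tube 20x20 on the outer leg at x -24.5, z -91 to +1. A 90x62 ticket hangs before the tube at x -42, z -61 to +1 with the stem down. Light pull lifts the stem only.
- carry_lug (a point): Fixed black block on top of the holder's saddle, for carrying it: 14 (x) x 30 (y) mm, z 3 to 33 above the saddle; point at its centre, 18 above the holder's origin. Pinch its y faces from above. Axes as the holder.
- pull_tab (a point): Black block on the ticket's top edge, for pulling the stem up: 12 (x) x 30 (y) mm, 30 high; point at its centre. With the stem down it is at x -38, z +24 in the holder's frame, z 8.5 to 38.5; it rises with the stem. Pinch its y faces from above. Axes as the holder.
- ticket_stem (a joint): How far the telescoping stem with ticket is drawn up out of its tube, m: 0 down, 0.058 to 0.061 locked (play in the lock hole). Drawing it takes 1 to 3 N; rubbing holds it where it is let go, but only the lock keeps it up. Once locked, pulling farther lifts the whole 0.37 kg holder off the board.
- lock_button (a joint): Sprung 9 mm brass button in the stem, m: about 0 while the tube wall holds it in, about 0.005 when it has snapped out through the hole in the tube's front, 20 mm below the saddle, which happens with the stem at 0.060.
- filled_crate: Wooden crate holding two stacks of two gift boxes; fixed. 180 (x) x 104 (y) x 105 mm high, boards 10 thick, all rims level. Origin: centre of its underside, z up; the front board is at -x, facing the robot. The boxes stay below 80 high and start 20 mm behind the front board.
- empty_crate: Same wooden crate but empty; fixed. Origin and axes alike. The holder hangs on its front board (-x) at the start, within 15 mm of the middle.
- filled_crate_front_rim (a point): Middle of the filled crate's front rim: on top of the front board, middle of its 10 mm thickness, 105 above the table; x points into the crate, y along the board. The holder's origin belongs here.
- gift_a: Gift box 66x66x36 mm, lower one of the front stack in the filled crate; leave alone. Origin: centre of underside.
- gift_b: Gift box 66x66x36 mm, upper one of the front stack; leave alone. Origin: centre of underside.
- gift_c: Gift box 70x70x36 mm, lower one of the rear stack; leave alone. Origin: centre of underside.
- gift_d: Gift box 70x70x36 mm, upper one of the rear stack; leave alone. Origin: centre of underside.
- tape_roll: Roll of paper tape, 104 across, 25 high, lying near the crates; leave alone. Origin: centre of underside.
- bottle_opener: Wood handled bottle opener, 140 long, 12 high, lying behind the crates; leave alone. Origin: centre of underside.
- stock_pad: Count pad 102x145x9 mm lying right of the tape with a pen on it; leave alone. Origin: centre of underside.
- till_pen: Ball pen, 129 long, lying on the count pad; leave alone. Origin: centre of underside.
- coaster_stack: Bagged round stack of coasters, 106 across, 44 high, right of the count pad; leave alone. Origin: centre of underside.
- bracelet_card: Flat boxed bracelet card, 56x80x11 mm, behind the crates and the jar; leave alone. Origin: centre of underside.

How it is judged:
By the outcome, as a careful person would: the job done as asked, in the order asked, and still so for the second after the job is handed in, with the robot touching nothing.
It also fails if it takes over 54 s, if anything falls off the work surface, if the arm or the gripper's body presses on something with over 40 N, if the wrist force passes 120 N, or if a joint passes its speed limit or range.

## Working session

There is one attempt and no reset: what is moved stays moved. The work goes in short steps, Python scripts to look and compute and a shell command to move; the robot and the scene stay as the last step left them, time stands still between calls to the robot, and variables do not carry over. Pictures are saved under pics/ and viewed, and the job is handed in when it is done.

```bash
mkdir -p pics; ls
python3 - <<'E'
from plant import ctrl, imaging
import cv2
s=ctrl.get_state();print(s)
for n in("scene","top"):
    im=imaging.read_camera(n);cv2.imwrite(f"pics/{n}0.png",im[:,:,::-1])
    print(n,imaging.camera_info(n))
E
```

```text
pics
{'time': 0.0, 'qpos': array([ 1.19503166e+00,  2.87123886e-01,  1.57821118e+00, -6.18183543e-06,
        1.27860328e+00, -1.49979563e-01]), 'dq': array([ 4.57360459e-04, -5.13937638e-04,  9.21123177e-04, -1.22503945e-03,
        5.31588001e-05, -5.03023940e-04]), 'joint_efforts': array([-4.43074960e-04, -4.05986488e+01, -2.92624050e+01, -1.26253180e-04,
        5.83169516e-03,  2.80948065e-06]), 'eef_pos': array([0.150823  , 0.65724453, 0.22995653]), 'tcp_rot': array([ 1.12651940e-01,  9.93633818e-01, -1.13332690e-03, -3.01913316e-04]), 'contact_force': array([0.33171803, 0.29931997, 0.23883657]), 'wrist_torque': array([-0.02009565,  0.02786449,  0.01106913]), 'opening': 0.9964000637829432}
scene {'intrinsics': array([[405.73549373,   0.        , 276.13919004],
       [  0.        , 405.73549373, 218.42965353],
       [  0.        ,   0.        ,   1.        ]]), 'origin': array([-0.07071182, -0.25429881,  0.73060403]), 'attitude': array([ 0.77629771, -0.48058422,  0.21982158, -0.34362647])}
top {'intrinsics': array([[517.94379578,   0.        , 276.86792242],
       [  0.        , 517.94379578, 207.42431356],
       [  0.        ,   0.        ,   1.        ]]), 'origin': array([0.29053259, 0.05310141, 1.48887814]), 'attitude': array([ 0.71445586, -0.6939435 ,  0.06807349, -0.05797622])}
```

View pics/scene0.png

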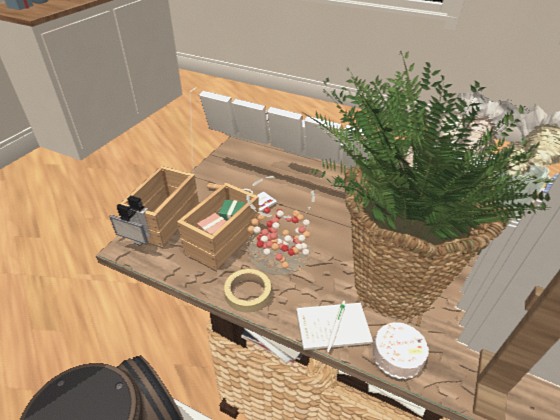

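View pics/top0.png

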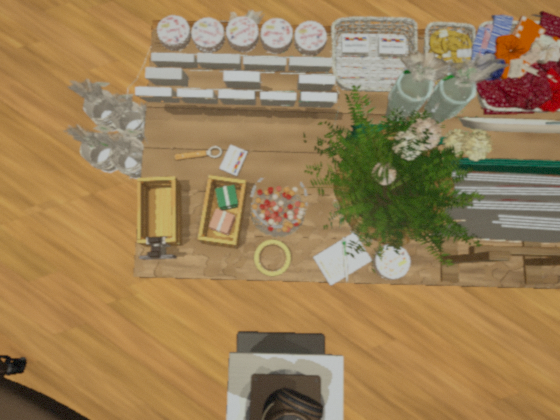

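```bash
cat > h.py <<'E'
import numpy as np, cv2
from scipy.spatial.transform import Rotation as R
from plant import ctrl, imaging
def ray(info,uv):
    K=info["intrinsics"];d=np.linalg.solve(K,np.array([uv[0],uv[1],1.]))
    return np.array(info["origin"]),R.from_quat(info["attitude"]).as_matrix()@d
def hit(info,uv,z):
    o,d=ray(info,uv);return o+d*(z-o[2])/d[2]
def proj(info,P):
    P=np.atleast_2d(P);c=(P-info["origin"])@R.from_quat(info["attitude"]).as_matrix()
    q=c@np.array(info["intrinsics"]).T;return q[:,:2]/q[:,2:]
E
python3 - <<'E'
from h import *
T=0
for cam in("scene","top"):
    im=imaging.read_camera(cam);info=imaging.camera_info(cam)
    for n in("filled_crate","empty_crate","ticket_holder","carry_lug","pull_tab"):
        for d in imaging.silhouettes(cam,n)[:2]:
            ys,xs=np.nonzero(d["mask"])
            print(cam,n,round(d["p"],2),np.round(d["uv"]),xs.min(),xs.max(),ys.min(),ys.max(),np.round(hit(info,d["uv"],0.11),3))
            np.save(f"m_{cam}_{n}.npy",d["mask"]) if True else 0
    if cam=="top": a=im[170:290,120:260]
    else: a=im[150:280,90:270]
    cv2.imwrite(f"pics/{cam}crop.png",cv2.resize(a[:,:,::-1],None,fx=4.3,fy=4.3,interpolation=cv2.INTER_CUBIC))
E
```

```text
scene filled_crate 0.74 [220. 230.] 178 259 183 269 [0.464 0.141 0.11 ]
scene empty_crate 0.87 [166. 201.] 122 197 167 245 [0.491 0.309 0.11 ]
scene ticket_holder 0.8 [131. 220.] 111 149 196 243 [0.402 0.337 0.11 ]
scene ticket_holder 0.6 [338. 325.] 328 345 301 350 [ 0.349 -0.177  0.11 ]
scene carry_lug 0.58 [129. 218.] 109 151 195 245 [0.404 0.345 0.11 ]
scene pull_tab 0.62 [129. 228.] 110 148 204 244 [0.376 0.322 0.11 ]
top filled_crate 0.58 [218. 210.] 197 246 175 248 [0.529 0.196 0.11 ]
top empty_crate 0.96 [158. 209.] 137 181 177 245 [0.525 0.357 0.11 ]
top ticket_holder 0.89 [155. 249.] 139 175 236 259 [0.419 0.358 0.11 ]
top carry_lug 0.84 [155. 252.] 140 175 237 259 [0.411 0.357 0.11 ]
top pull_tab 0.71 [155. 256.] 139 175 245 260 [0.4   0.357 0.11 ]
top pull_tab 0.27 [391. 264.] 373 409 246 279 [ 0.396 -0.272  0.11 ]
```

View pics/scenecrop.png

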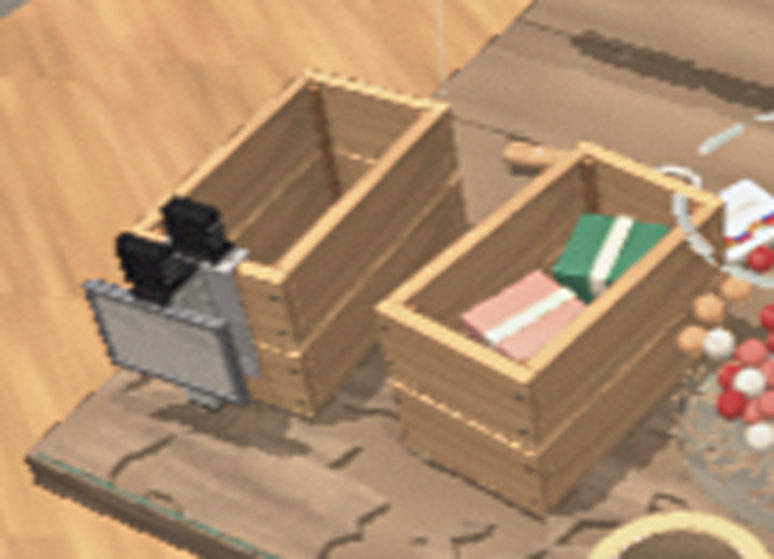

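View pics/topcrop.png

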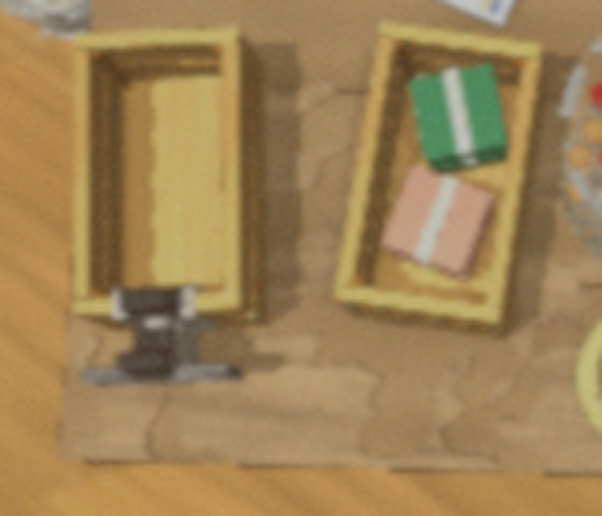

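Run:
```python
from h import *
from scipy.optimize import least_squares
C=np.array([[90,52],[90,-52],[-90,-52],[-90,52]])/1e3 # BL BR FR FL
obs={"filled":{"top":[(383,22),(542,45),(500,322),(336,297)],"scene":[(583,145),(722,203),(530,382),(378,308)]},
"empty":{"top":[(76,36),(240,26),(240,305),(74,312)],"scene":[(310,70),(450,107),(283,280),(130,232)]}}
off={"top":(120,170),"scene":(90,150)}
def W(p):
    c,s=np.cos(p[2]),np.sin(p[2]);return np.c_[C@np.array([[c,s],[-s,c]])+p[:2],np.full(4,.105)]
for k,v in obs.items():
    for cams in(["top"],["scene"],["top","scene"]):
        def f(p): return np.concatenate([(proj(imaging.camera_info(c),W(p))-((np.array(v[c])+.5)/4.3-.5+off[c])).ravel() for c in cams])
        r=least_squares(f,[.53,.25,0]);p=r.x
        print(k,cams,np.round(p[:2],4),round(np.degrees(p[2]),2),"rms px",np.sqrt(np.mean(r.fun**2)).round(2),"front rim",np.round(p[:2]-.085*np.array([np.cos(p[2]),np.sin(p[2])]),4))
```

```text
filled ['top'] [0.5313 0.185 ] -6.48 rms px 0.28 front rim [0.4468 0.1946]
filled ['scene'] [0.53   0.1837] -5.95 rms px 0.84 front rim [0.4455 0.1925]
filled ['top', 'scene'] [0.5309 0.1845] -6.21 rms px 0.67 front rim [0.4464 0.1937]
empty ['top'] [0.527  0.3626] 4.0 rms px 0.45 front rim [0.4422 0.3566]
empty ['scene'] [0.5279 0.3603] 4.27 rms px 0.83 front rim [0.4431 0.354 ]
empty ['top', 'scene'] [0.5276 0.3615] 4.15 rms px 0.75 front rim [0.4429 0.3554]
```

```bash
cat >> h.py <<'E'
def togo(p,yaw):
    """tool pointing down, tool y along holder y with yaw; print row units"""
    s=ctrl.get_state();M=R.from_quat(s["tcp_rot"]).as_matrix()
    d=M.T@(np.array(p)-s["eef_pos"])/.025
    ty=M[:,1];cur=np.arctan2(-ty[0],ty[1]);t=np.degrees(yaw-cur)
    t=(t+90)%180-90
    print("t",round(s["time"],2),"pos",np.round(s["eef_pos"],4),"yaw",round(np.degrees(cur),2),"tilt",np.round(M[:2,2],4),"rows",np.round(d,3),"turn",round(-t/5,3),"F",np.round(s["contact_force"],1),"open",round(s["opening"],3))
E
python3 -c "
from h import *
togo([.43,.355,.23],np.radians(4.15))"
```

```text
t 0.7 pos [0.1511 0.6579 0.2314] yaw -12.93 tilt [0.0001 0.0001] rows [-13.585  -9.31    0.055] turn -3.417 F [-0.1  0.3  0.2] open 1.003
```

```bash
python3 -m creep '[-0.4,-0.27,0,-0.1,-1.3,-0.9,0,-0.35,-2.5,-1.7,0,-0.65,-3.7,-2.5,0,-0.95,-4.9,-3.3,0,-1.25,-6.1,-4.15,0,-1.55,-7.3,-5.0,0,-1.85,-8.5,-5.8,0,-2.15,-9.7,-6.65,0,-2.45,-10.9,-7.5,0,-2.75,-12,-8.25,0,-3.05,-12.9,-8.85,0,-3.25,-13.4,-9.2,0,-3.4,-13.6,-9.3,0,-3.4,-13.6,-9.3,0,-3.4,-13.6,-9.3,0,-3.4]' 0 30
python3 - <<'E'
from h import *
togo([.43,.355,.23],np.radians(4.15))
i=imaging.camera_info("wrist");im=imaging.read_camera("wrist");cv2.imwrite("pics/w1.png",im[:,:,::-1]);print(i);np.save("w1.npy",i,allow_pickle=True)
E
```

```text
time: 2.03
eef_pos: [0.4301, 0.3555, 0.2314]
tcp_rot: [-0.035, 0.999, 0.0, -0.0]
contact_force: [0.1, -0.2, -0.7]
opening: 0.998
t 2.03 pos [0.4301 0.3555 0.2314] yaw 4.04 tilt [-0.0003  0.0004] rows [ 0.006 -0.02   0.054] turn -0.023 F [ 0.1 -0.2 -0.7] open 0.998
{'intrinsics': array([[353.86840596,   0.        , 276.09682668],
       [  0.        , 353.86840596, 205.19570877],
       [  0.        ,   0.        ,   1.        ]]), 'origin': array([0.36185855, 0.34961703, 0.37433553]), 'attitude': array([0.67572416, 0.72445035, 0.09994704, 0.09262365])}
```

View pics/w1.png

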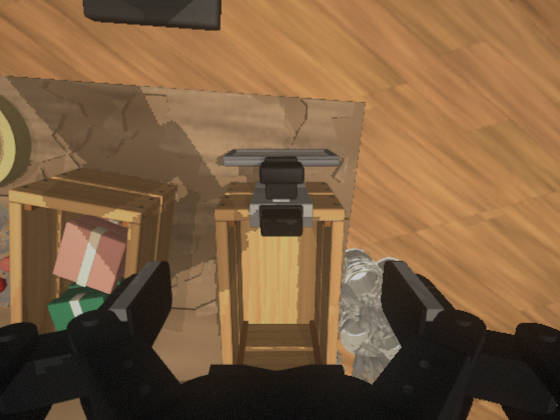

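Run:
```python
import cv2
a=cv2.imread("pics/w1.png")[140:250,205:355]
cv2.imwrite("pics/w1c.png",cv2.resize(cv2.convertScaleAbs(a,alpha=1.6,beta=20),None,fx=5,fy=5,interpolation=cv2.INTER_CUBIC))
```

```text
(no output)
```

View pics/w1c.png

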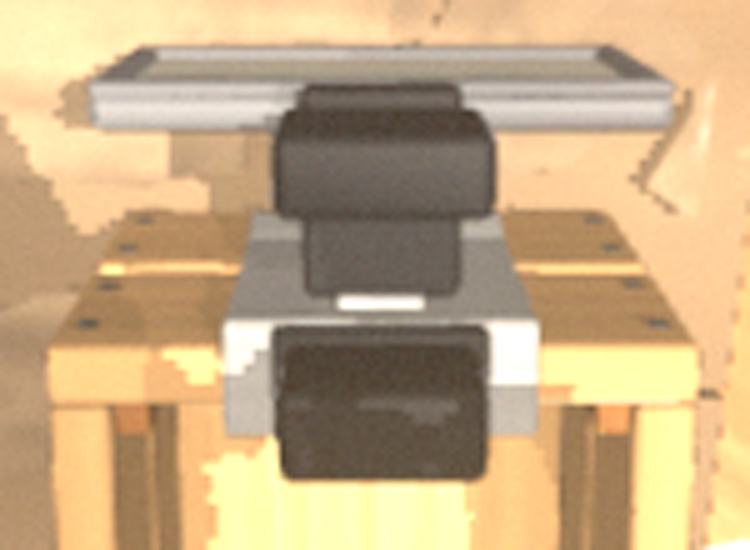

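Run:
```python
from h import *
i=np.load("w1.npy",allow_pickle=True).item()
u=lambda x,y:((x+.5)/5-.5+205,(y+.5)/5-.5+140)
for n,x,y,z in [("rimFL?",697,347,.105),("rimFR",50,347,.105),("lug rear L",488,480,.138),("lug rear R",280,480,.138),("lug base front L",488,326,.108),("lug base front R",274,326,.108),("saddle fr L",538,322,.108),("saddle fr R",225,322,.108),("saddle rear L",538,436,.108),("saddle rear R",227,436,.108),("tab top rear L",495,216,.1435),("tab top rear R",275,216,.1435)]:
    print(n,np.round(hit(i,u(x,y),z),4))
```

```text
rimFL? [0.4366 0.409  0.105 ]
rimFR [0.4437 0.3067 0.105 ]
lug rear L [0.4491 0.3745 0.138 ]
lug rear R [0.4511 0.345  0.138 ]
lug base front L [0.4346 0.3754 0.108 ]
lug base front R [0.4369 0.342  0.108 ]
saddle fr L [0.4334 0.3831 0.108 ]
saddle fr R [0.4368 0.3343 0.108 ]
saddle rear L [0.4522 0.3849 0.108 ]
saddle rear R [0.4556 0.3356 0.108 ]
tab top rear L [0.4097 0.3715 0.1435]
tab top rear R [0.4117 0.3423 0.1435]
```

```bash
python3 -c "
from h import *
togo([.4433,.3592,.113],np.radians(4.0))"
```

```text
t 2.08 pos [0.4298 0.3558 0.2313] yaw 4.09 tilt [-0.0003  0.0003] rows [-0.55   0.094  4.733] turn 0.018 F [-0.5  0.2 -0.1] open 0.998
```

```bash
python3 -m creep '[-0.55,0.1,0.3,0,-0.55,0.1,0.9,0,-0.55,0.1,1.5,0,-0.55,0.1,2.1,0,-0.55,0.1,2.7,0,-0.55,0.1,3.2,0,-0.55,0.1,3.7,0,-0.55,0.1,4.1,0,-0.55,0.1,4.4,0,-0.55,0.1,4.6,0,-0.55,0.1,4.7,0,-0.55,0.1,4.73,0,-0.55,0.1,4.73,0]' && python3 -m creep '[0,0,0,0,0,0,0,0,0,0,0,0,0,0,0,0,0,0,0,0,0,0,0,0,0,0,0,0,0,0,0,0,0,0,0,0,0,0,0,0]' 255 40
python3 - <<'E'
from h import *
togo([.4433,.3592,.113],np.radians(4.0))
cv2.imwrite("pics/w2.png",imaging.read_camera("wrist")[:,:,::-1])
E
```

```text
time: 3.17
eef_pos: [0.4443, 0.3587, 0.1134]
tcp_rot: [-0.035, 0.999, 0.0, 0.0]
contact_force: [-0.2, -0.1, -0.4]
opening: 0.993
time: 4.0
eef_pos: [0.4443, 0.3592, 0.1137]
tcp_rot: [-0.035, 0.999, 0.001, 0.0]
contact_force: [-0.4, 1.4, 3.9]
opening: 0.343
t 4.0 pos [0.4443 0.3592 0.1137] yaw 4.06 tilt [0.0009 0.0013] rows [0.038 0.005 0.029] turn 0.011 F [-0.4  1.4  3.9] open 0.343
```

View pics/w2.png

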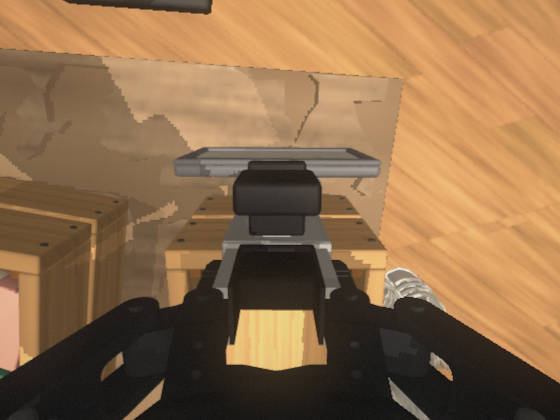

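The pads pinch the lug in the middle of the image at about (278,280), and the opening reads 29 mm. Next I lift straight up.

```bash
python3 -m creep '[0,0,-0.1,0,0,0,-0.3,0,0,0,-0.6,0,0,0,-1.0,0,0,0,-1.5,0,0,0,-2.0,0,0,0,-2.5,0,0,0,-3.0,0,0,0,-3.5,0,0,0,-3.9,0,0,0,-4.2,0,0,0,-4.4,0,0,0,-4.4,0,0,0,-4.4,0]'
python3 - <<'E'
from h import *
togo([.4464-.02,.1937,.222],np.radians(-6.2))
cv2.imwrite("pics/w3.png",imaging.read_camera("wrist")[:,:,::-1])
cv2.imwrite("pics/s3.png",imaging.read_camera("scene")[:,:,::-1])
E
```

```text
time: 5.22
eef_pos: [0.4438, 0.3586, 0.2229]
tcp_rot: [-0.035, 0.999, -0.0, -0.0]
contact_force: [-0.5, -0.4, -3.9]
opening: 0.345
t 5.22 pos [0.4438 0.3586 0.2229] yaw 4.06 tilt [-0.0002 -0.0001] rows [ 1.163 -6.528  0.038] turn 2.053 F [-0.5 -0.4 -3.9] open 0.345
```

View pics/w3.png

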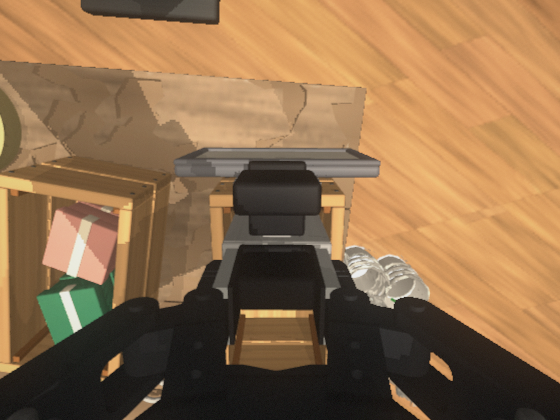

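View pics/s3.png

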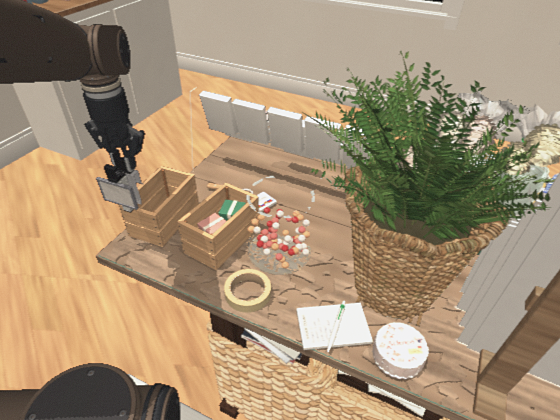

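```bash
python3 -m creep '[0.05,-0.3,0,0.1,0.15,-0.8,0,0.25,0.25,-1.4,0,0.45,0.35,-2.1,0,0.65,0.4,-2.8,0,0.9,0.45,-3.5,0,1.1,0.45,-4.2,0,1.3,0.45,-4.9,0,1.5,0.4,-5.5,0,1.75,0.4,-6.0,0,1.95,0.36,-6.35,0,2.05,0.36,-6.5,0,2.05,0.36,-6.5,0,2.05,0.36,-6.5,0,2.05,0.36,-6.5,0,2.05]'
python3 - <<'E'
from h import *
togo([.4464,.1937,.222],np.radians(-6.2))
i=imaging.camera_info("wrist");im=imaging.read_camera("wrist")[:,:,::-1];cv2.imwrite("pics/w4.png",im);np.save("w4.npy",i,allow_pickle=True)
a=im[140:260,180:370]
cv2.imwrite("pics/w4c.png",cv2.resize(cv2.convertScaleAbs(a,alpha=1.5,beta=20),None,fx=4,fy=4,interpolation=cv2.INTER_CUBIC))
E
```

```text
time: 6.57
eef_pos: [0.4463, 0.1962, 0.2231]
tcp_rot: [0.054, 0.999, 0.0, -0.0]
contact_force: [0.2, 0.5, -3.4]
opening: 0.342
t 6.57 pos [0.4463 0.1962 0.2231] yaw -6.16 tilt [-0.0001  0.0003] rows [-0.013 -0.099  0.043] turn 0.007 F [ 0.2  0.5 -3.4] open 0.342
```

View pics/w4.png

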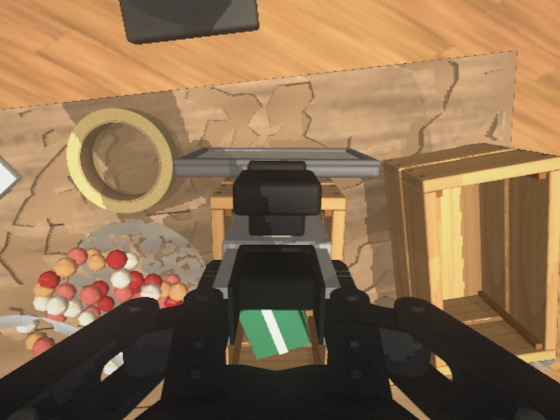

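View pics/w4c.png

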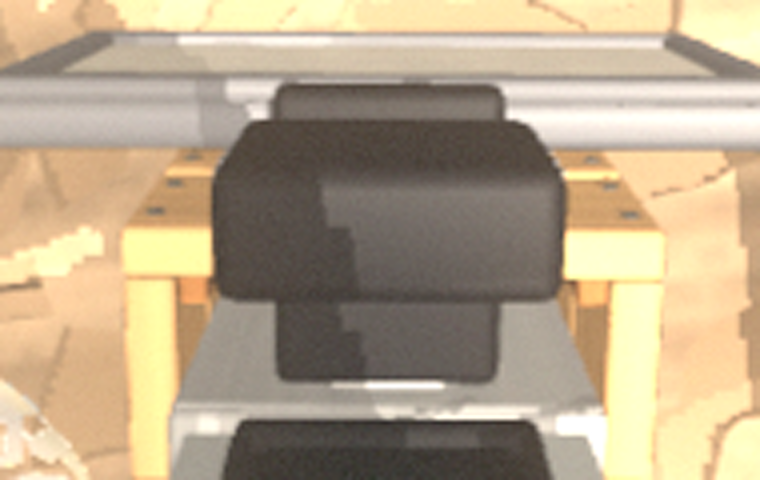

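Run:
```python
from h import *
i=np.load("w4.npy",allow_pickle=True).item()
u=lambda x,y:((x+.5)/4-.5+180,(y+.5)/4-.5+140)
P={}
for n,x,y,z in [("rimFL",663,230,.105),("rimFR",123,228,.105),("rimIL",610,278,.105),("rimIR",180,278,.105),("sadL",601,406,.2177),("sadR",175,406,.2177),("lugL",548,420,.2177),("lugR",237,420,.2177)]:
    P[n]=hit(i,u(x,y),z);print(n,np.round(P[n],4))
a=lambda p,q:np.degrees(np.arctan2(-(P[p]-P[q])[0],(P[p]-P[q])[1]))
print(a("rimFL","rimFR"),a("sadL","sadR"))
M=(P["rimFL"]+P["rimFR"])/2;S=(P["sadL"]+P["sadR"])/2
y=np.radians(-6.2);ex=np.array([np.cos(y),np.sin(y)]);ey=np.array([-ex[1],ex[0]])
t=M[:2]+.005*ex; h=S[:2]+.010*ex
print("rim mid",t,"holder",h,"delta in holder axes mm",(t-h)@ex*1e3,(t-h)@ey*1e3)
```

```text
rimFL [0.4505 0.2479 0.105 ]
rimFR [0.439  0.1458 0.105 ]
rimIL [0.4589 0.2372 0.105 ]
rimIR [0.4499 0.1551 0.105 ]
sadL [0.4389 0.2202 0.2177]
sadR [0.4337 0.1728 0.2177]
lugL [0.4399 0.2142 0.2177]
lugR [0.4361 0.1795 0.2177]
-6.4383574033277995 -6.225719113562341
rim mid [0.44968986 0.19629771] holder [0.44625981 0.19544237] delta in holder axes mm 3.317611853551228 1.2207752167400512
```

```bash
python3 -m creep '[-0.06,0,0,0.02,-0.12,0.02,0,0.03,-0.12,0.02,0.1,0.03,-0.12,0.02,0.35,0.03,-0.12,0.02,0.7,0.03,-0.12,0.02,1.05,0.03,-0.12,0.02,1.4,0.03,-0.12,0.02,1.75,0.03,-0.12,0.02,2.1,0.03,-0.12,0.02,2.35,0.03,-0.12,0.02,2.5,0.03,-0.12,0.02,2.55,0.03,-0.12,0.02,2.55,0.03,-0.12,0.02,2.55,0.03]'
python3 - <<'E'
from h import *
togo([.449,.1963,.1134],np.radians(-6.3))
i=imaging.camera_info("wrist");im=imaging.read_camera("wrist")[:,:,::-1];cv2.imwrite("pics/w5.png",im);np.save("w5.npy",i,allow_pickle=True)
a=im[140:260,180:370]
cv2.imwrite("pics/w5c.png",cv2.resize(cv2.convertScaleAbs(a,alpha=1.5,beta=20),None,fx=4,fy=4,interpolation=cv2.INTER_CUBIC))
im=imaging.read_camera("scene")[:,:,::-1]
cv2.imwrite("pics/s5c.png",cv2.resize(im[150:280,110:270],None,fx=4.5,fy=4.5,interpolation=cv2.INTER_CUBIC))
E
```

```text
time: 7.78
eef_pos: [0.4493, 0.1961, 0.1594]
tcp_rot: [0.055, 0.998, -0.0, -0.0]
contact_force: [-1.0, -0.6, -5.1]
opening: 0.341
t 7.78 pos [0.4493 0.1961 0.1594] yaw -6.34 tilt [-0.0009 -0.    ] rows [0.011 0.008 1.839] turn -0.008 F [-1.  -0.6 -5.1] open 0.341
```

View pics/w5c.png

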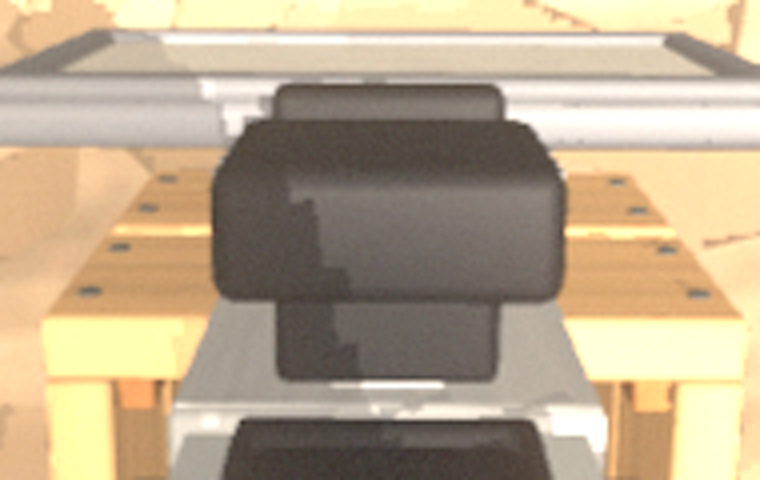

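View pics/s5c.png

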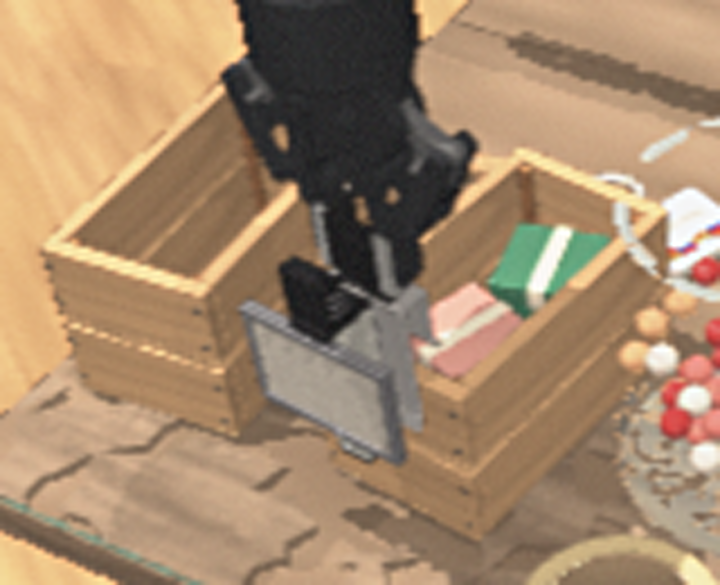

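Run:
```python
from h import *
i=np.load("w5.npy",allow_pickle=True).item()
u=lambda x,y:((x+.5)/4-.5+180,(y+.5)/4-.5+140)
P={}
for n,x,y,z in [("rimFL",744,318,.105),("rimFR",45,318,.105),("rimIL",675,380,.105),("rimIR",118,380,.105),("sadL",602,406,.154),("sadR",174,406,.154)]:
    P[n]=hit(i,u(x,y),z);print(n,np.round(P[n],4))
a=lambda p,q:np.degrees(np.arctan2(-(P[p]-P[q])[0],(P[p]-P[q])[1]))
print(a("rimFL","rimFR"),a("sadL","sadR"))
M=(P["rimFL"]+P["rimFR"])/2;S=(P["sadL"]+P["sadR"])/2
y=np.radians(-6.3);ex=np.array([np.cos(y),np.sin(y)]);ey=np.array([-ex[1],ex[0]])
t=M[:2]+.005*ex; h=S[:2]+.010*ex
print("rim mid",t,"holder",h,"delta in holder axes mm",(t-h)@ex*1e3,(t-h)@ey*1e3)
```

```text
rimFL [0.4505 0.2477 0.105 ]
rimFR [0.4391 0.146  0.105 ]
rimIL [0.459  0.2371 0.105 ]
rimIR [0.4498 0.1551 0.105 ]
sadL [0.4419 0.2203 0.154 ]
sadR [0.4366 0.1726 0.154 ]
-6.388483069230041 -6.389989829857648
rim mid [0.44976067 0.19630987] holder [0.44919302 0.1953276 ] delta in holder axes mm 0.45643269539709863 1.0386232825117931
```

```bash
python3 -m creep '[-0.01,0.03,0,0,-0.02,0.03,0.1,0,-0.02,0.03,0.3,0,-0.02,0.03,0.5,0,-0.02,0.03,0.7,0,-0.02,0.03,0.9,0,-0.02,0.03,1.1,0,-0.02,0.03,1.3,0,-0.02,0.03,1.45,0,-0.02,0.03,1.6,0,-0.02,0.03,1.7,0,-0.02,0.03,1.76,0,-0.02,0.03,1.8,0,-0.02,0.03,1.82,0,-0.02,0.03,1.82,0]'
python3 - <<'E'
from h import *
togo([.449,.1963,.1134],np.radians(-6.3))
E
```

```text
time: 9.13
eef_pos: [0.45, 0.1967, 0.1138]
tcp_rot: [0.055, 0.998, -0.0, -0.0]
contact_force: [-3.8, -0.7, -1.5]
opening: 0.339
t 9.13 pos [0.45   0.1967 0.1138] yaw -6.34 tilt [-0.0004 -0.0001] rows [ 0.036 -0.021  0.014] turn -0.007 F [-3.8 -0.7 -1.5] open 0.339
```

```bash
python3 -m creep '[0.04,0,0,0,0.04,0,0.02,0,0.04,0,0.03,0,0.04,0,0.03,0]'; python3 -m creep '[0,0,0,0,0,0,0,0,0,0,0,0,0,0,0,0,0,0,0,0,0,0,0,0,0,0,0,0,0,0,0,0]' 110 30; python3 -m creep '[0,0,-0.3,0,0,0,-0.9,0,0,0,-1.6,0,0,0,-2.4,0,0.1,0,-3.2,0,0.4,0,-4.0,0,0.8,0,-4.4,0,1.0,0,-4.5,0,1.0,0,-4.5,0,1,0,-4.5,0]'
python3 - <<'E'
from h import *
togo([.449,.1963,.1134],np.radians(-6.3))
i=imaging.camera_info("wrist");im=imaging.read_camera("wrist")[:,:,::-1];cv2.imwrite("pics/w6.png",im);np.save("w6.npy",i,allow_pickle=True)
a=im[120:270,180:370]
cv2.imwrite("pics/w6c.png",cv2.resize(cv2.convertScaleAbs(a,alpha=1.5,beta=20),None,fx=4,fy=4,interpolation=cv2.INTER_CUBIC))
im=imaging.read_camera("scene")[:,:,::-1]
cv2.imwrite("pics/s6c.png",cv2.resize(im[150:280,110:270],None,fx=4.5,fy=4.5,interpolation=cv2.INTER_CUBIC))
E
```

```text
time: 9.47
eef_pos: [0.4494, 0.1968, 0.1137]
tcp_rot: [0.055, 0.998, -0.0, 0.0]
contact_force: [-4.1, -1.1, 1.6]
opening: 0.346
time: 10.13
eef_pos: [0.4492, 0.1968, 0.1131]
tcp_rot: [0.055, 0.998, 0.0, 0.0]
contact_force: [-0.9, -0.8, -0.4]
opening: 0.567
time: 10.97
eef_pos: [0.4239, 0.1996, 0.2252]
tcp_rot: [0.055, 0.998, -0.0, -0.0]
contact_force: [-0.4, -0.6, 0.9]
opening: 0.569
t 10.97 pos [0.4239 0.1996 0.2252] yaw -6.32 tilt [-0.0002 -0.0001] rows [-1.012 -0.019  4.471] turn -0.004 F [-0.4 -0.6  0.9] open 0.569
```

View pics/w6c.png

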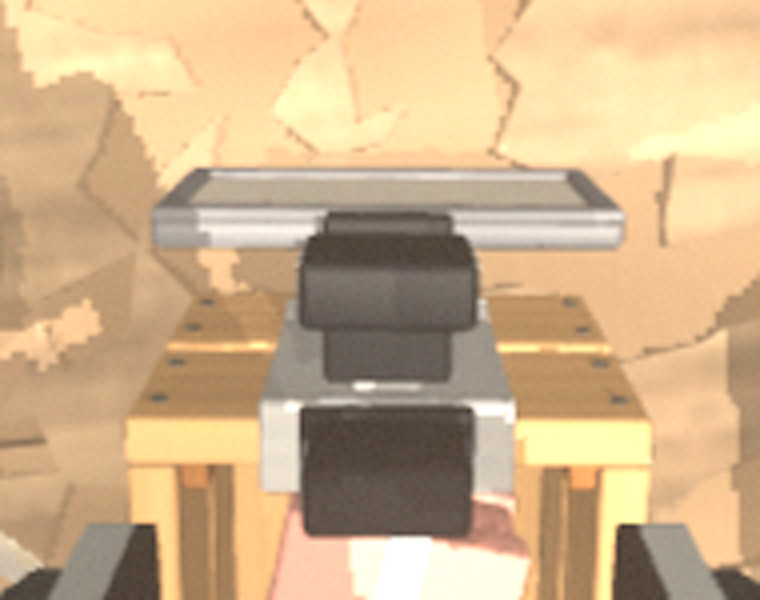

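View pics/s6c.png

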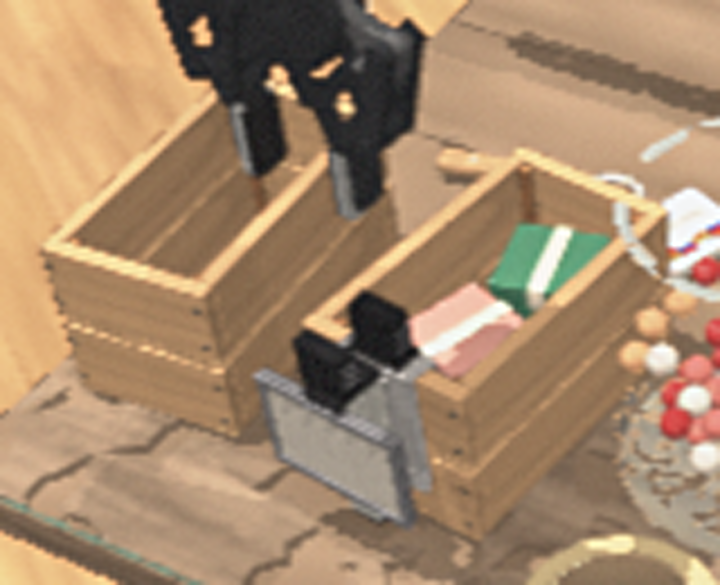

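Run:
```python
from h import *
i=np.load("w6.npy",allow_pickle=True).item()
u=lambda x,y:((x+.5)/4-.5+180,(y+.5)/4-.5+120)
y=np.radians(-6.35);ex=np.array([np.cos(y),np.sin(y)]);ey=np.array([-ex[1],ex[0]])
g=lambda n,x,y,z:(print(n,np.round(hit(i,u(x,y),z),4)),hit(i,u(x,y),z)[:2])[1]
tL=g("tabL",476,330,.1435);tR=g("tabR",303,330,.1435)
lL=g("lugL",470,535,.138);lR=g("lugR",305,535,.138)
sL=g("sL",514,402,.108);sR=g("sR",262,402,.108)
fL=g("fL",651,420,.105);fR=g("fR",128,420,.105)
print("tab",(tL+tR)/2-.006*ex,"from lug",(lL+lR)/2-.045*ex,"from saddle",(sL+sR)/2+(.010-.038)*ex)
print("holder-rim",((sL+sR)/2+.010*ex-(fL+fR)/2-.005*ex)@np.c_[ex,ey]*1e3)
for a,b in((tL,tR),(lL,lR),(sL,sR),(fL,fR)): print(np.degrees(np.arctan2(-(a-b)[0],(a-b)[1])))
togo([.4115,.2008,.1175],np.radians(-6.35))
```

```text
tabL [0.4181 0.2142 0.1435]
tabR [0.4149 0.1859 0.1435]
lugL [0.4566 0.2098 0.138 ]
lugR [0.4534 0.181  0.138 ]
sL [0.4431 0.2214 0.108 ]
sR [0.4377 0.173  0.108 ]
fL [0.4507 0.2479 0.105 ]
fR [0.4394 0.146  0.105 ]
tab [0.41053557 0.20068176] from lug [0.41028072 0.20039001] from saddle [0.41253742 0.20027849]
holder-rim [ 0.31059502 -0.30277251]
-6.368551758862659
-6.37161573908629
-6.369599188142562
-6.369865788414676
t 11.07 pos [0.4239 0.1994 0.2244] yaw -6.34 tilt [-0.0019 -0.0005] rows [4.900e-01 3.000e-03 4.276e+00] turn 0.002 F [ 1.1 -0.4  0.2] open 0.569
```

```bash
python3 -m creep '[0.25,0,0,0,0.5,0,0.3,0,0.5,0,0.9,0,0.5,0,1.5,0,0.5,0,2.1,0,0.5,0,2.7,0,0.5,0,3.2,0,0.5,0,3.6,0,0.5,0,3.9,0,0.5,0,4.1,0,0.5,0,4.23,0,0.5,0,4.28,0,0.5,0,4.28,0]' && python3 -m creep '[0,0,0,0,0,0,0,0,0,0,0,0,0,0,0,0,0,0,0,0,0,0,0,0,0,0,0,0]' 255 40
python3 - <<'E'
from h import *
togo([.4115,.2008,.1175],np.radians(-6.35))
cv2.imwrite("pics/w7.png",imaging.read_camera("wrist")[:,:,::-1])
E
```

```text
time: 12.15
eef_pos: [0.412, 0.201, 0.1187]
tcp_rot: [0.055, 0.998, 0.0, 0.0]
contact_force: [0.4, 0.1, 0.1]
opening: 0.57
time: 12.73
eef_pos: [0.4123, 0.2012, 0.1194]
tcp_rot: [0.055, 0.998, 0.0, 0.001]
contact_force: [-1.2, -0.3, 5.9]
opening: 0.339
t 12.73 pos [0.4123 0.2012 0.1194] yaw -6.34 tilt [0.0012 0.0004] rows [ 0.032 -0.018  0.074] turn 0.002 F [-1.2 -0.3  5.9] open 0.339
```

View pics/w7.png

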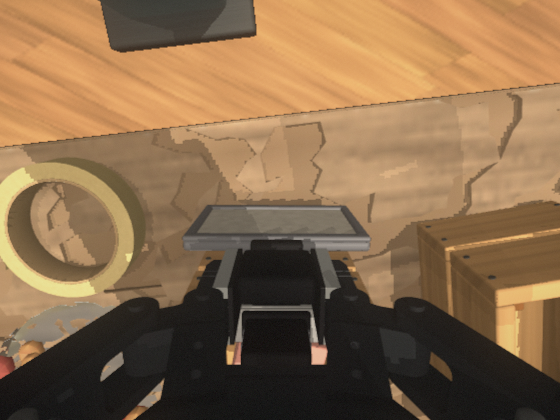

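```bash
python3 -m creep '[0,0,-0.08,0,0,0,-0.2,0,0,0,-0.32,0,0,0,-0.44,0,0,0,-0.56,0,0,0,-0.68,0,0,0,-0.8,0,0,0,-0.92,0,0,0,-1.04,0,0,0,-1.16,0,0,0,-1.28,0,0,0,-1.4,0,0,0,-1.52,0,0,0,-1.64,0,0,0,-1.76,0,0,0,-1.88,0,0,0,-2.0,0,0,0,-2.1,0,0,0,-2.2,0,0,0,-2.2,0]'
python3 - <<'E'
from h import *
togo([.4115,.2008,.179],np.radians(-6.35))
im=imaging.read_camera("scene")[:,:,::-1]
cv2.imwrite("pics/s8c.png",cv2.resize(im[150:280,110:270],None,fx=4.5,fy=4.5,interpolation=cv2.INTER_CUBIC))
E
```

```text
time: 14.45
eef_pos: [0.412, 0.201, 0.1742]
tcp_rot: [0.055, 0.998, 0.0, 0.0]
contact_force: [-1.8, -0.7, -0.9]
opening: 0.341
t 14.45 pos [0.412  0.201  0.1742] yaw -6.34 tilt [0.0005 0.0001] rows [ 0.02  -0.011 -0.19 ] turn 0.002 F [-1.8 -0.7 -0.9] open 0.341
```

View pics/s8c.png

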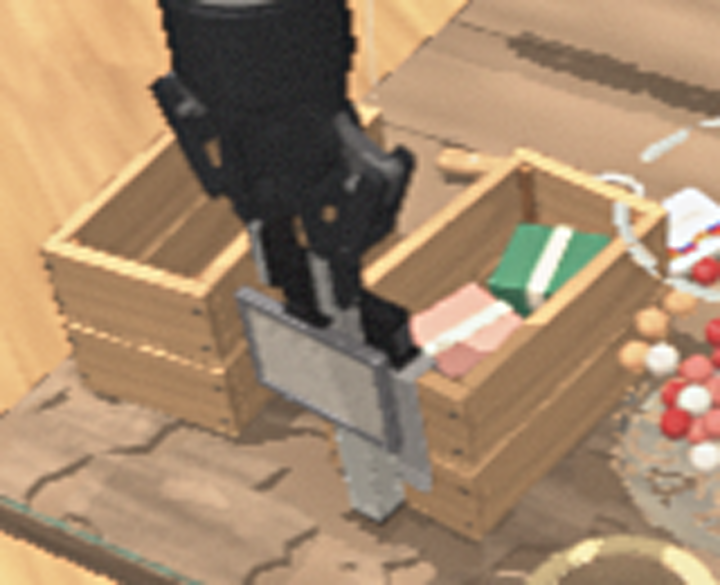

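```bash
python3 -m creep '[0,0,-0.04,0,0,0,-0.08,0,0,0,-0.12,0,0,0,-0.14,0,0,0,-0.16,0,0,0,-0.18,0,0,0,-0.2,0,0,0,-0.2,0,0,0,-0.2,0]';  python3 -m creep '[0,0,-0.02,0,0,0,-0.02,0,0,0,-0.02,0]'; python3 -m creep '[0,0,-0.02,0,0,0,-0.02,0,0,0,-0.02,0]'
```

```text
time: 15.25
eef_pos: [0.4118, 0.201, 0.1788]
tcp_rot: [0.055, 0.998, -0.0, -0.0]
contact_force: [-1.4, 0.6, 0.2]
opening: 0.342
time: 15.5
eef_pos: [0.4118, 0.201, 0.1791]
tcp_rot: [0.055, 0.998, 0.0, -0.0]
contact_force: [-1.0, -0.3, -0.0]
opening: 0.344
time: 15.75
eef_pos: [0.4118, 0.201, 0.1796]
tcp_rot: [0.055, 0.998, 0.0, -0.0]
contact_force: [-2.4, 0.3, -1.0]
opening: 0.34
```

```bash
python3 - <<'E'
from h import *
im=imaging.read_camera("scene")[:,:,::-1]
cv2.imwrite("pics/s9c.png",cv2.resize(im[180:280,150:250],None,fx=6,fy=6,interpolation=cv2.INTER_CUBIC))
for d in imaging.silhouettes("scene","lock_button")[:3]:print(d["p"],d["uv"],d["mask"].sum())
F=[]
E
python3 -m creep '[0,0,-0.02,0,0,0,-0.02,0,0,0,-0.02,0]';  python3 -m creep '[0,0,-0.02,0,0,0,-0.02,0,0,0,-0.02,0]'
```

```text
0.73 [250.7, 300.0] 1094
time: 16.1
eef_pos: [0.4118, 0.201, 0.1801]
tcp_rot: [0.055, 0.998, 0.0, -0.0]
contact_force: [-1.7, 0.5, -1.2]
opening: 0.342
time: 16.35
eef_pos: [0.4119, 0.201, 0.1804]
tcp_rot: [0.055, 0.998, -0.0, 0.0]
contact_force: [-1.2, 0.7, -1.9]
opening: 0.338
```

View pics/s9c.png

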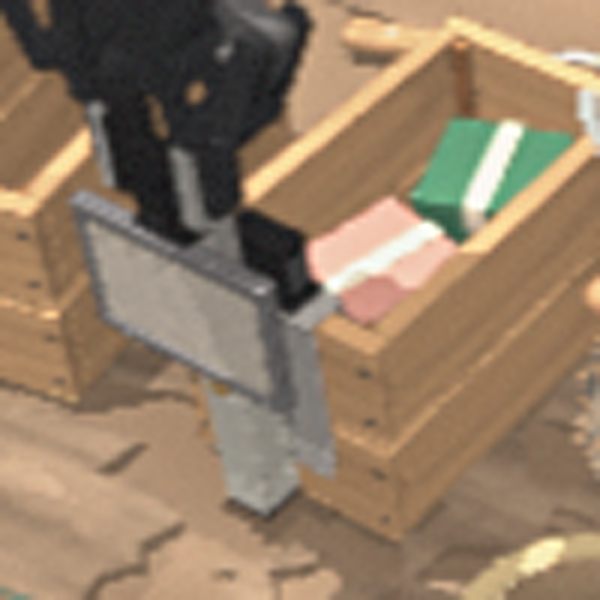

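```bash
for k in 1; do python3 -m creep '[0,0,-0.03,0,0,0,-0.03,0,0,0,-0.03,0]'; python3 -m creep '[0,0,-0.03,0,0,0,-0.03,0,0,0,-0.03,0]'; done
python3 - <<'E'
from h import *
im=imaging.read_camera("scene")[:,:,::-1]
cv2.imwrite("pics/s10c.png",cv2.resize(im[180:280,150:250],None,fx=6,fy=6,interpolation=cv2.INTER_CUBIC))
F=[]
for k in range(4):
    imaging.read_camera("wrist");F.append(ctrl.get_state()["contact_force"])
print(np.round(F,1)); togo([.4115,.2008,.179],0)
E
```

```text
time: 16.6
eef_pos: [0.4118, 0.2008, 0.1811]
tcp_rot: [0.055, 0.998, -0.0, -0.0]
contact_force: [-0.4, 0.1, -3.0]
opening: 0.335
time: 16.85
eef_pos: [0.4118, 0.2009, 0.182]
tcp_rot: [0.055, 0.998, -0.0, -0.0]
contact_force: [-1.0, -0.7, -3.6]
opening: 0.343
[[-0.4  0.4 -3.1]
 [-0.9  0.2 -3.7]
 [-1.4 -0.8 -3.6]
 [-0.4  0.1 -3.8]]
t 17.1 pos [0.4118 0.2009 0.182 ] yaw -6.34 tilt [-0.0001 -0.0001] rows [ 0.012 -0.007  0.121] turn -1.268 F [-0.4  0.1 -3.8] open 0.344
```

View pics/s10c.png

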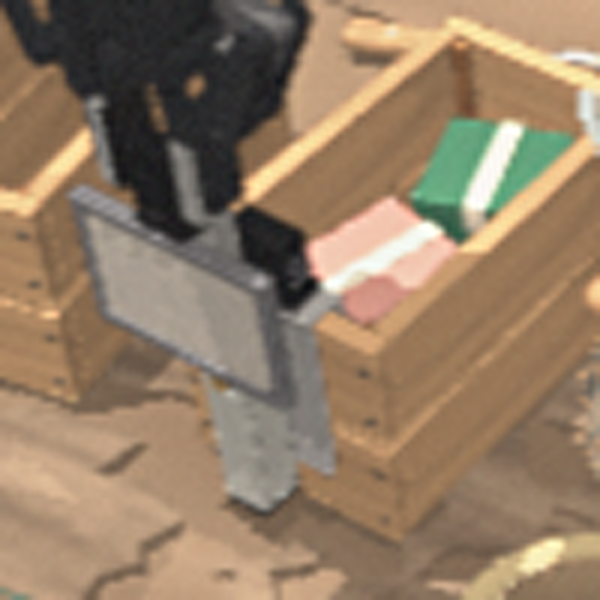

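```bash
python3 -m creep '[0,0,0.03,0,0,0,0.06,0,0,0,0.08,0,0,0,0.1,0,0,0,0.1,0,0,0,0.1,0]'; python3 -m creep '[0,0,0,0,0,0,0,0,0,0,0,0,0,0,0,0,0,0,0,0,0,0,0,0,0,0,0,0]' 110 30;  python3 -m creep '[0,0,-0.2,0,0,0,-0.7,0,0,0,-1.3,0,0,0,-2,0,0.2,0,-2.6,0,0.7,0,-3.0,0,1.2,0,-3.0,0,1.5,0,-3.0,0,1.5,0,-3.0,0]'
python3 - <<'E'
from h import *
i=imaging.camera_info("wrist");im=imaging.read_camera("wrist")[:,:,::-1];cv2.imwrite("pics/w11.png",im);np.save("w11.npy",i,allow_pickle=True)
im=imaging.read_camera("scene")[:,:,::-1]
cv2.imwrite("pics/s11c.png",cv2.resize(im[180:280,150:250],None,fx=6,fy=6,interpolation=cv2.INTER_CUBIC))
E
```

```text
time: 17.6
eef_pos: [0.4119, 0.2011, 0.1799]
tcp_rot: [0.055, 0.998, 0.0, 0.0]
contact_force: [-1.4, 0.3, -1.3]
opening: 0.337
time: 18.18
eef_pos: [0.4119, 0.201, 0.1796]
tcp_rot: [0.055, 0.998, 0.0, 0.0]
contact_force: [-0.9, 0.9, -0.1]
opening: 0.567
time: 18.93
eef_pos: [0.3736, 0.2053, 0.2547]
tcp_rot: [0.055, 0.998, 0.0, 0.0]
contact_force: [0.1, -0.5, 0.4]
opening: 0.569
```

View pics/w11.png

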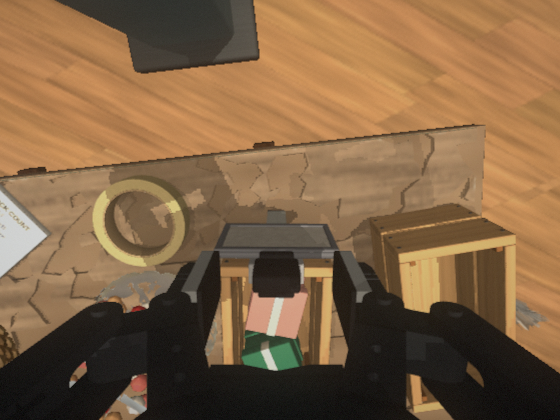

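View pics/s11c.png

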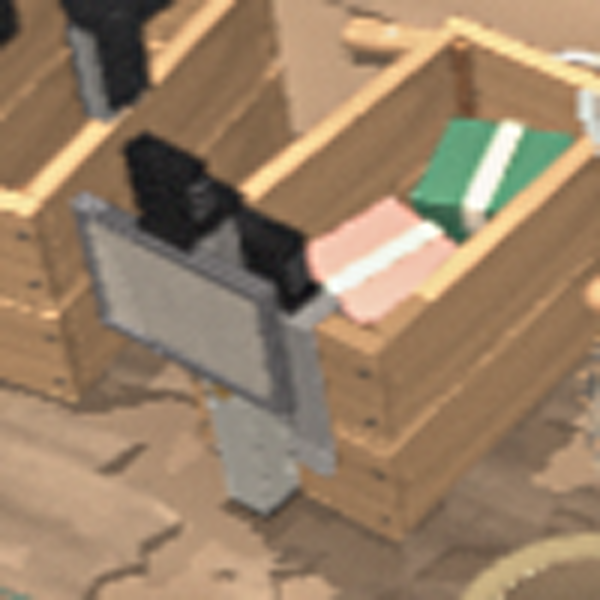

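Run:
```python
from h import *
im=imaging.read_camera("scene");i=imaging.camera_info("scene")
y=np.radians(-6.35);ex=np.array([np.cos(y),np.sin(y),0])
o=np.array([.4464,.1937,.105]) # fixed-camera frame
print("pred button",proj(i,[o-.0375*ex+[0,0,-.02], o-.0395*ex+[0,0,-.02]]))
print(im[240:249,182:192].tolist()[3:8])
for d in imaging.silhouettes("scene","lock_button")[:3]:print(d["p"],d["uv"],d["mask"].sum())
for n in("pull_tab","carry_lug","ticket_holder"):
    for d in imaging.silhouettes("scene",n)[:1]:print(n,d["p"],d["uv"])
print("pred tab top",proj(i,[o-.038*ex+[0,0,.0385+.060]]),"lug top",proj(i,[o+[0,0,.033]]))
a=im[180:280,150:250,::-1][30:90,15:65]
cv2.imwrite("pics/s12c.png",cv2.resize(a,None,fx=10,fy=10,interpolation=cv2.INTER_CUBIC))
cv2.imwrite("pics/t12c.png",cv2.resize(imaging.read_camera("top")[150:300,120:420,::-1],None,fx=2.5,fy=2.5))
```

```text
pred button [[185.40763185 244.97132252]
 [184.79344123 245.51328198]]
[[[128, 104, 80], [137, 118, 100], [127, 123, 115], [102, 99, 94], [95, 90, 90], [112, 108, 107], [133, 127, 123], [145, 138, 128], [150, 140, 129], [148, 140, 127]], [[168, 131, 96], [161, 129, 99], [151, 132, 108], [135, 119, 89], [120, 99, 70], [108, 97, 82], [97, 94, 90], [114, 112, 111], [133, 127, 122], [144, 134, 123]], [[163, 129, 96], [152, 120, 89], [130, 113, 96], [130, 118, 99], [136, 107, 67], [132, 104, 64], [121, 102, 85], [106, 103, 101], [99, 96, 96], [115, 112, 109]], [[140, 110, 81], [164, 127, 93], [161, 139, 117], [151, 146, 136], [142, 130, 108], [141, 123, 94], [151, 141, 122], [154, 149, 139], [126, 121, 116], [105, 101, 99]], [[133, 106, 80], [160, 124, 91], [169, 149, 130], [171, 169, 164], [147, 143, 135], [146, 140, 132], [149, 144, 136], [154, 151, 140], [157, 152, 142], [145, 141, 132]]]
pull_tab 0.59 [179.1, 227.2]
carry_lug 0.62 [185.6, 228.5]
ticket_holder 0.63 [187.0, 227.7]
pred tab top [[177.13007167 203.97399461]] lug top [[193.70867618 217.69241899]]
```

View pics/s12c.png

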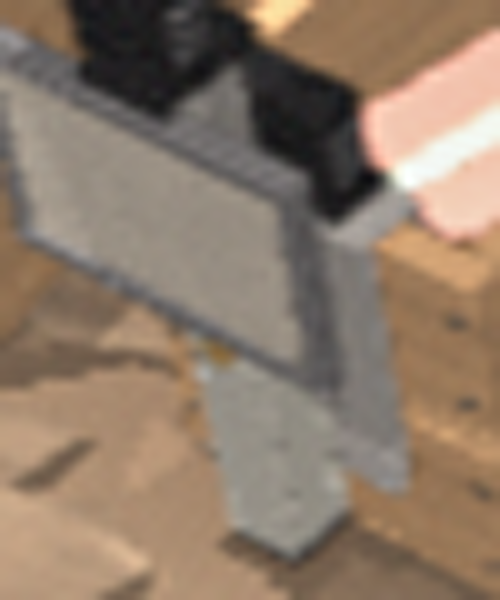

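View pics/t12c.png

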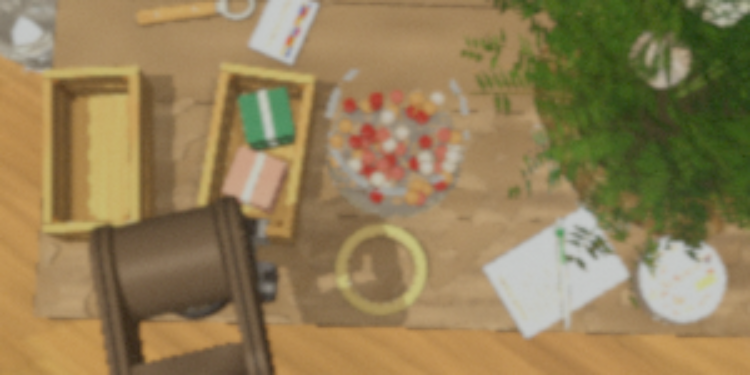

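```bash
python3 -c "
from plant import ctrl
print(ctrl.sign_off(),ctrl.get_state()['time'])"
```

```text
the job is handed in; nothing more can be done
the job is handed in; nothing more can be done
```

The ticket holder now hangs on the filled crate's front board with its ticket facing the robot and its stem drawn up and locked. I handed the job in at about 19 s on the robot's clock.

- **Placing:** I lifted the holder by its carry lug with the stem down. After I let go, the wrist camera put it within about 0.3 mm of the middle of the rim and square to the board.
- **Drawing the stem:** I pulled the tab up until the force settled at about 3.6 N. That is the holder's own weight, and the holder rose slightly, so the stem had locked. I then lowered it about 2.5 mm to reseat it, and released it.
- **Last checks:** Brass shows at pixel (186, 245) in the scene camera, within about a pixel of where the snapped-out button should be. The ticket stayed up after release, and the gift boxes, tape and other items look unmoved in the top view.
- **Disagreement:** The network never found the lock button. It gave one wrong hit at the tape roll and then nothing. The lock is therefore judged from the force, the rise of the holder and the brass pixels, mostly hidden behind the ticket.

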